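Lift the mould off its clinging plaster block and rack it

ROBOT

A 6-joint arm with a two-finger parallel gripper is mounted at the origin on the work surface. World frame = base frame: x ahead of the robot, y to its left, z up, the work surface at z = 0. Lengths are in m, angles in rad, forces in N, time in s.
With the tool pointing down it reaches from about 0.375 to 0.9 m from the base axis. Payload 3.1 kg.
Tool frame: the origin (TCP) lies between the finger pads; the fingertips stand 17 mm ahead of it and the grasp point (between the pads) lies 2 mm behind it; z points along the fingers, y is the line along which they close (so a half turn about z gives the same grasp; the last joint's range is limited). The gripper opens to 85 mm and grips with 20 to 120 N. Pads are 22 mm wide; open, the fingers measure 114 mm over their backs; the gripper's body (76 mm by 85 mm) begins 54 mm behind the grasp point. The pads swing forward as they close: fully open they stand 13 mm farther back than shut.
Start: joints at [-0.178, 0.527, 1.433, -0, 1.181, -0.178], TCP at [0.625, 0, 0.248] pointing down, gripper open.
Joint ranges: [-3.08, 3.08], [-0.75, 2.2], [0.22, 2.44], [-1.43, 4.57], [0, 2.65], [-2.85, 2.85]. Speed limits (rad/s): [2.79, 2.79, 3.14, 3.14, 3.14, 3.14].

INTERFACE

Orientations are given as a unit quaternion [x, y, z, w].
In Python, from station import sense, vision, order gives the robot as it stands.
- The arm moves only by the shell command python3 -m crank 'ROWS' [OPENING] [FORCE]. ROWS is JSON, a list of rows, each an object with "dp": the shift along the world's x, y, z in units of 30 mm (1.0 is 30 mm), a list of three; "angular": the turn, a rotation vector about the world's x, y, z in degrees, a list of three. In form: [{"dp": [dx, dy, dz], "angular": [ax, ay, az]}, ...]. A call has 1 to 20 rows; each row shifts and turns the commanded pose from where the row before left it; what a row does not reach is not made up. A row lasts 1/10 s, in which the tool goes at most 50 mm and 8.59 degrees, less where a joint would pass 70% of its speed; a pose out of reach is approached as far as the arm can. A call is refused whole if a number of a shift passes 1 or a number of a turn 8.59, either way. A call with a gripper value outside its range is refused whole. OPENING is the closure, from 0 (fully open) to 1 (shut), set as the call begins (- or left out, the last holds). The fingers move at their own pace and stop on an object; FORCE is the grip in N (left out, the last holds). Time passes only in rows, so rows that do not move let the fingers close. It gives the time, the measured TCP pose, the force, the opening and the grip force at its end, in the units of the state.
- sense(): the state, without advancing time (a new reading comes with each control period).
- vision.snapshot(name): name is "scene" or "side" or "wrist"; returns a dict with "image" (480x640x3 uint8, blue, green, red), "range_z" (480x640 float32, m along the optical axis (not along the pixel's ray), 0 where there is no reading), "mtx" (3x3 intrinsics, pixels), "pose" (4x4, takes a point from camera to world coordinates); the wrist camera has in their place "mount" (4x4, takes a point from camera to tool coordinates, whose origin is the TCP and whose axes are the flange's). Camera axes: x right, y down, z forward; pixel columns grow to the right and rows downward; lengths in m; the calibration is good to about 2 mm. A picture is of the moment at which its call begins: read the wrist's pose just before it.
- order.sign_off(): hands the job in; it is judged then, once.
The state is a dict: "t": time; "q": joint angles; "qd": joint speeds; "tau": joint torques, N m; "tcp_pos": TCP position; "tool_rot": TCP orientation; "force": force on the tool from outside, world axes, zero at the start; "ft_torque": the same for the moment, N m; "finger_gap": opening from 0.0 (shut) to 1.0 (fully open); "gripper_force": force on a finger pad.
Only numpy, scipy, OpenCV 4.12 (cv2) and the standard library are available. Lean on these libraries where they do the work, as an engineer would, in place of code of your own. Each camera call takes 0.05 s, during which the arm holds its last target. There are 200 camera calls.

TASK

Two grey moulds stand upside down on the bench; one is empty, the other still covers its plaster block and sits raised on the block's wider foot. Lift that mould straight up off its block, leaving the block standing where it is although it clings, and set the mould down (do not drop it) in the middle of the slatted drying rack, open side down as it was. Leave the empty mould alone.

Things in the scene. Friction and masses are not known exactly. Their poses are not given: they have to be found in the camera images.
- mould: Grey thin-walled shell (4 mm), closed on top, open below: 98 mm long (x), 58 wide (y), 66 high, 0.13 kg; a 4 mm high rim stands out 3 mm around its open edge. Origin: centre of its open underside, z up. Starts over the block, rim on the block's foot 14 mm above the bench, top at 80 mm. Grip across the 58 mm width, above the rim. Pads inside cling to the block (1 to 2 N) until lifted 60 mm.
- block: White plaster block in that mould, loose on the bench, 0.38 kg: foot 112 (x) by 72 (y) by 14 mm high, 4 mm proud of the mould's rim all round; above it a body 86 by 46 mm, up to 72 mm, with 2 mm play to the walls. Origin: centre of its underside, axes as the mould's at the start. Fingers reaching down to the foot would grip the block too.
- spare_mould: The empty mould, a bystander: the same shell, standing upside down directly on the bench, top at 66 mm. Origin: centre of its open underside, z up. Nothing else near the work is taller than 80 mm: a bare plaster block like the one in the mould, a small paint tin and a painted panel also lie about.
- rack_top (a point): Centre of the top of the drying rack: low wooden slats fixed to the bench, 160 mm (x) by 200 mm (y), flat top 16 mm above the bench, z up.
There are look-alikes about, which are no part of the job. Leave any yellow look-alike of the mould alone.

How it is judged:
On the way:
1. the mould is lifted clear above its block, which stays standing (z of mould in the frame of block above 0.074 m and height (world z) of block below 0.006 m and angle between block's own z axis and vertical below 0.1 rad), for 0.1 s.
At the end, for the whole second after the job is handed in: The mould rests flat on the rack, open side down (within 7 degrees), its centre within 40 mm of the rack's centre; the block stands upright within 25 mm of where it stood; the empty mould is within 20 mm of where it was (horizontal distance between mould and rack_top below 0.04 m and z of mould in the frame of rack_top between -0.008 and 0.008 m and angle between mould's own z axis and vertical below 0.12 rad and linear speed of each of mould, block below 0.02 m/s and distance of block from where it was at the start of the episode below 0.025 m and angle between block's own z axis and vertical below 0.1 rad and distance of spare_mould from where it was at the start of the episode below 0.02 m); the robot touches nothing.
It fails at once if the block is dragged up off the bench by more than 10 mm (height (world z) of block above 0.01 m).
It fails at once if the block is tipped by more than 14 degrees (angle between block's own z axis and vertical above 0.25 rad).
It fails at once if the mould hits the rack faster than 0.4 m/s (dropped) (contact force between mould and rack above 1 N and linear speed of mould above 0.4 m/s).
It fails at once if the empty mould is moved by more than 30 mm (distance of spare_mould from where it was at the start of the episode above 0.03 m).
It also fails if it takes over 40 s, if anything falls off the work surface, if the arm or the gripper's body presses on something with over 40 N, if the wrist force passes 120 N, or if a joint passes its speed limit or range.

## Working session

There is one attempt and no reset: what is moved stays moved. The work goes in short steps, Python scripts to look and compute and a shell command to move; the robot and the scene stay as the last step left them, time stands still between calls to the robot, and variables do not carry over. Pictures are saved under pics/ and viewed, at most 10 in all, crops included, and the job is handed in when it is done.

```bash
mkdir -p pics
cat > h.py <<'E'
import numpy as np, cv2
from station import sense, vision, order
def cloud(s):
    Z=s["range_z"]; K=s["mtx"]; v,u=np.indices(Z.shape)
    P=np.stack([(u-K[0,2])/K[0,0]*Z,(v-K[1,2])/K[1,1]*Z,Z],-1)
    T=s["pose"]; return P@T[:3,:3].T+T[:3,3]
E
python3 - <<'E'
from h import *
print(sense())
for n in("scene","side"):
    s=vision.snapshot(n); cv2.imwrite(f"pics/{n}0.png",s["image"]); np.savez(f"{n}0.npz",**s); print(n,s["pose"].round(3).tolist(),s["mtx"].tolist())
    P=cloud(s); ok=s["range_z"]>0
    z=P[...,2]; m=((z>.055)&(z<.1)&ok).astype(np.uint8)
    k,l,st,c=cv2.connectedComponentsWithStats(m)
    for i in range(1,k):
        if st[i,4]>150:
            q=l==i; print(i,st[i],c[i].round(),P[q].min(0).round(3),P[q].max(0).round(3),np.median(P[q],0).round(3),np.median(s["image"][q],0))
E
```

```text
{'t': 0.0, 'q': array([-1.78525969e-01,  5.28473063e-01,  1.43392093e+00,  3.29732076e-05,
        1.18142911e+00, -1.78463270e-01]), 'qd': array([-0.00024909, -0.00138575,  0.00068972,  0.00031706, -0.00239533,
        0.00275193]), 'tau': array([ 2.50220628e-04, -4.42344439e+01, -1.78024775e+01, -2.06930472e-04,
        8.36740597e-03,  2.24214921e-05]), 'tcp_pos': array([6.24303743e-01, 1.47541064e-04, 2.47323439e-01]), 'tool_rot': array([ 7.07132945e-01,  7.07079736e-01, -6.23519830e-04, -9.24761103e-04]), 'force': array([ 0.46215454, -0.30995125,  0.27199039]), 'ft_torque': array([ 0.00613507,  0.01428677, -0.00771633]), 'gripper_force': 0.0, 'finger_gap': 1.0026797484628545}
scene [[0.002, 0.656, -0.755, 1.098], [1.0, 0.009, 0.011, -0.025], [0.014, -0.755, -0.656, 0.601], [0.0, 0.0, 0.0, 1.0]] [[461.7406656411085, 0.0, 328.218031567121], [0.0, 461.7406656411085, 234.33233219830316], [0.0, 0.0, 1.0]]
1 [  5   0 222   7 963] [128.   2.] [-1.043 -1.35   0.055] [-0.951 -0.446  0.078] [-0.974 -0.817  0.064] [29. 43. 64.]
2 [593   1  47  43 718] [618.  21.] [-0.971  1.069  0.055] [-0
[... 1842 characters left out ...]
8] [366. 157.] [0.673 0.241 0.055] [0.747 0.318 0.079] [0.704 0.262 0.075] [69. 74. 83.]
9 [ 238  174   58   21 1138] [266. 184.] [0.441 0.192 0.055] [0.55  0.279 0.07 ] [0.492 0.226 0.067] [ 87.  96. 104.]
10 [ 136  208   76   41 1732] [173. 228.] [0.257 0.085 0.055] [0.37  0.183 0.07 ] [0.31  0.126 0.067] [ 13. 101. 133.]
11 [ 257  237   74   39 2709] [294. 256.] [ 0.389 -0.064  0.055] [0.501 0.028 0.084] [ 0.44 -0.03  0.08] [52. 57. 62.]
13 [ 179  301   92   70 3443] [225. 335.] [ 0.256 -0.192  0.055] [ 0.368 -0.086  0.07 ] [ 0.308 -0.148  0.067] [ 22. 165. 205.]
14 [ 348  315   78   68 2998] [386. 348.] [ 0.441 -0.277  0.055] [ 0.496 -0.186  0.075] [ 0.463 -0.241  0.072] [136. 164. 187.]
```

View pics/scene0.png

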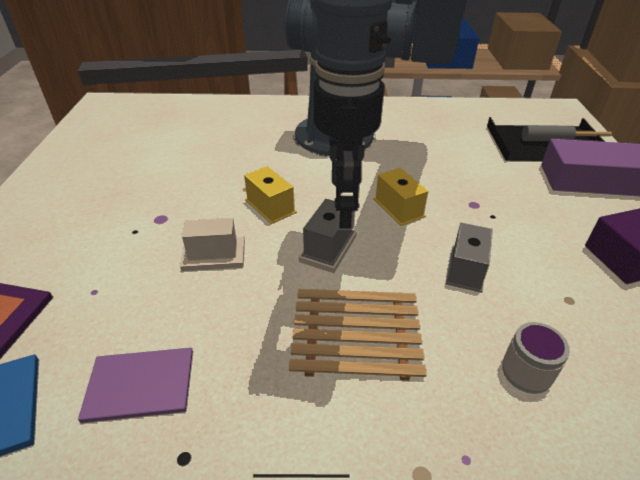

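View pics/side0.png

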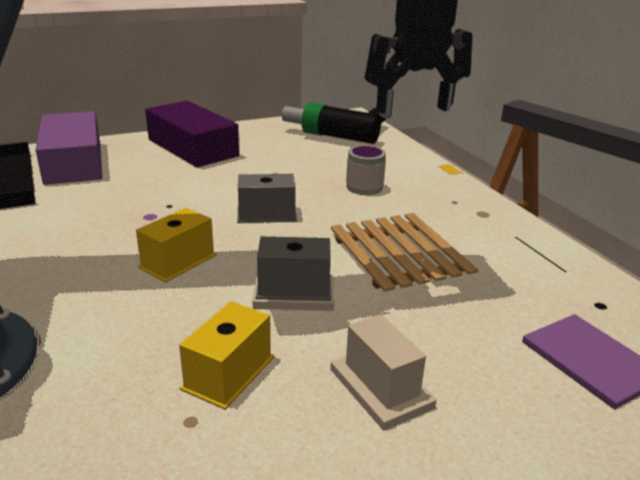

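The scene view shows two grey moulds, at (328,230) and (470,255). The other look-alikes are two yellow moulds at (269,190) and (402,190) and a bare block at (210,240). The mould at scene (328,230), side (294,270), fits the description: it is grey, its top is about 80 mm high, and a pale foot shows beneath it. The other grey mould is at 66 mm with no foot, so it is the empty one. The rack is at scene (358,333).

Run:
```python
from h import *
for n,roi,rr in(("side",(225,345,220,315),(320,480,205,295)),("scene",(290,365,190,275),(280,435,280,385))):
    s=dict(np.load(f"{n}0.npz")); P=cloud(s); z=P[...,2]
    def fit(m,name):
        m=cv2.morphologyEx(m.astype(np.uint8),cv2.MORPH_OPEN,np.ones((2,2)))>0
        q=P[m]; r=cv2.minAreaRect((q[:,:2]*1000).astype(np.float32)); print(n,name,len(q),r,cv2.boxPoints(r).round().tolist(),"z",np.median(q[:,2]).round(4))
    box=lambda r:(lambda B:(B.__setitem__((slice(r[2],r[3]),slice(r[0],r[1])),True),B)[1])(np.zeros(z.shape,bool))
    zt=np.percentile(z[box(roi)&(z<.09)],95) 
    fit(box(roi)&(abs(z-zt)<.006),"mould top")
    fit(box(roi)&(z>.007)&(z<.09),"whole")
    b=s["image"].astype(int); sl=(b[...,2]-b[...,0]>50)&(b[...,2]<230)
    fit(box(rr)&(z>.010)&(z<.026)&sl,"rack")
    # spare
s=dict(np.load("side0.npz"))
cv2.imwrite("pics/crop.png",cv2.resize(s["image"][160:320,220:345],None,fx=4,fy=3.7,interpolation=2)[:600])
```

```text
side mould top 1759 ((324.0207824707031, -266.87451171875), (900.9988403320312, 98.77754974365234), 63.82724380493164) [[81.0, -649.0], [170.0, -693.0], [567.0, 116.0], [478.0, 159.0]] z 0.0808
side whole 5753 ((321.09844970703125, -253.08367919921875), (920.0861206054688, 138.53619384765625), 62.438011169433594) [[47.0, -629.0], [170.0, -693.0], [595.0, 123.0], [473.0, 187.0]] z 0.0568
side rack 4767 ((483.9613342285156, -302.0614318847656), (978.6906127929688, 220.42684936523438), 63.890506744384766) [[170.0, -693.0], [368.0, -790.0], [798.0, 89.0], [600.0, 186.0]] z 0.0166
scene mould top 869 ((745.1253662109375, -40.50576400756836), (61.686283111572266, 702.8206176757812), 87.43123626708984) [[393.0, -56.0], [1095.0, -87.0], [1098.0, -25.0], [395.0, 6.0]] z 0.0778
scene whole 2363 ((670.9957275390625, 1.4735107421875), (844.9723510742188, 129.4771270751953), 5.101195812225342) [[244.0, 28.0], [256.0, -101.0], [1098.0, -25.0], [1086.0, 104.0]] z 0.0511
scene rack 6868 ((830.647216796875, 23.563430786132812), (202.8361358642578, 537.7391967773438), 87.39408111572266) [[557.0, -66.0], [1095.0, -90.0], [1104.0, 113.0], [567.0, 137.0]] z 0.014
```

View pics/crop.png

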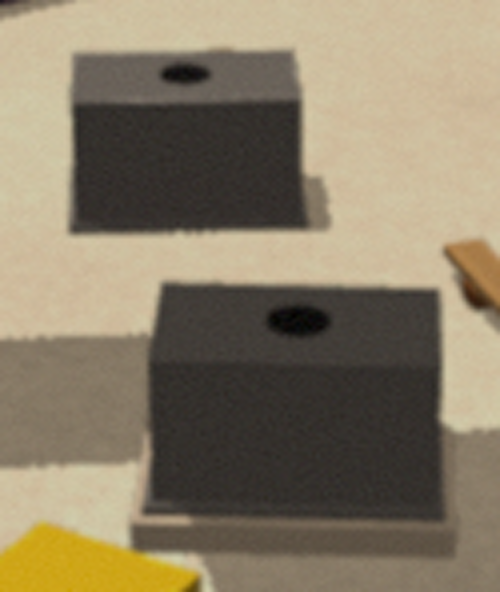

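The crop confirms it: the front grey mould (crop 300,400) sits on a pale foot, and the rear one (185,140) stands directly on the bench. The fits were spoiled by zero-depth pixels, so I'm redoing them.

Run:
```python
from h import *
for n,roi,rr in(("side",(225,345,232,315),(320,480,205,295)),("scene",(290,365,190,275),(280,435,280,385))):
    s=dict(np.load(f"{n}0.npz")); P=cloud(s); z=P[...,2]; ok=s["range_z"]>0
    def box(r):
        B=np.zeros(z.shape,bool); B[r[2]:r[3],r[0]:r[1]]=1; return B&ok
    def fit(m,name):
        k,l,st,_=cv2.connectedComponentsWithStats(cv2.morphologyEx(m.astype(np.uint8),cv2.MORPH_OPEN,np.ones((2,2))))
        if name!="rack": m=l==1+st[1:,4].argmax()
        q=P[m]; r=cv2.minAreaRect((q[:,:2]*1000).astype(np.float32)); print(n,name,len(q),np.round(np.hstack([r[0],r[1],r[2]]),1),cv2.boxPoints(r).round().tolist(),"z",np.median(q[:,2]).round(4),q.min(0).round(3),q.max(0).round(3))
    zt=.0808 if n=="side" else .0775
    fit(box(roi)&(abs(z-zt)<.004),"top")
    fit(box(roi)&(z>.008)&(z<.09),"whole")
    b=s["image"].astype(int); sl=(b[...,2]-b[...,0]>50)&(b[...,2]<230)
    fit(box(rr)&(z>.008)&(z<.026)&sl,"rack")
```

```text
side top 1679 [ 324.  -266.9  901.    98.7   63.8] [[81.0, -649.0], [170.0, -693.0], [567.0, 116.0], [478.0, 159.0]] z 0.0809 [ 0.17  -0.693 -0.001] [0.564 0.117 0.502]
side whole 5200 [ 328.5 -270.   900.9  112.2   65. ] [[87.0, -654.0], [189.0, -702.0], [570.0, 114.0], [468.0, 162.0]] z 0.0554 [ 0.17  -0.693 -0.001] [0.564 0.117 0.502]
side rack 4825 [645.2  29.  203.8 160.1  88. ] [[562.0, -70.0], [722.0, -76.0], [729.0, 128.0], [569.0, 134.0]] z 0.0167 [ 0.562 -0.074  0.008] [0.728 0.132 0.02 ]
scene top 847 [745.1 -40.5  61.7 702.8  87.4] [[393.0, -56.0], [1095.0, -87.0], [1098.0, -25.0], [395.0, 6.0]] z 0.0779 [ 0.395 -0.059  0.067] [1.098 0.002 0.601]
scene whole 2252 [743.2 -42.3 101.8 702.2  84.5] [[389.0, -59.0], [1088.0, -127.0], [1098.0, -25.0], [399.0, 42.0]] z 0.0536 [ 0.395 -0.068 -0.004] [1.098 0.042 0.601]
scene rack 7034 [645.8  28.9 200.1 159.5  87.8] [[562.0, -68.0], [722.0, -74.0], [729.0, 126.0], [570.0, 132.0]] z 0.0141 [ 0.563 -0.073  0.008] [0.728 0.131 0.018]
```

Run:
```python
from h import *
for n,roi,zt in(("side",(225,345,232,315),.0808),("scene",(290,365,190,275),.0778)):
    s=dict(np.load(f"{n}0.npz")); P=cloud(s); z=P[...,2]; ok=s["range_z"]>.1
    B=np.zeros(z.shape,bool); B[roi[2]:roi[3],roi[0]:roi[1]]=1; B&=ok
    for name,m in(("top",B&(abs(z-zt)<.004)),("whole",B&(z>.008)&(z<.09))):
        k,l,st,_=cv2.connectedComponentsWithStats(m.astype(np.uint8)); m=l==1+st[1:,4].argmax()
        q=P[m]; r=cv2.minAreaRect((q[:,:2]*1000).astype(np.float32)); print(n,name,len(q),np.round(np.hstack([r[0],r[1],r[2]]),1),cv2.boxPoints(r).round().tolist(),"z",np.median(q[:,2]).round(4))
```

```text
side top 1696 [445.2 -16.7  63.1  97.7  65.8] [[388.0, -25.0], [477.0, -66.0], [503.0, -8.0], [414.0, 32.0]] z 0.0809
side whole 5214 [444.8 -17.6  74.9 113.3  68.3] [[378.0, -31.0], [484.0, -73.0], [511.0, -4.0], [406.0, 38.0]] z 0.0573
scene top 845 [446.1 -16.1  58.6 103.3  66.6] [[387.0, -22.0], [482.0, -64.0], [505.0, -10.0], [410.0, 31.0]] z 0.0779
scene whole 2254 [446.2 -15.2  72.3 115.7  66.2] [[379.0, -25.0], [485.0, -72.0], [514.0, -5.0], [408.0, 41.0]] z 0.0564
```

```bash
python3 -m crank '[{"dp":[-0.745,-0.07,0],"angular":[0,0,8.29]},{"dp":[-0.745,-0.07,0],"angular":[0,0,8.29]},{"dp":[-0.745,-0.07,0],"angular":[0,0,8.29]},{"dp":[-0.745,-0.07,0],"angular":[0,0,8.29]},{"dp":[-0.745,-0.07,0],"angular":[0,0,8.29]},{"dp":[-0.745,-0.07,0],"angular":[0,0,8.29]},{"dp":[-0.745,-0.07,0],"angular":[0,0,8.29]},{"dp":[-0.745,-0.07,0],"angular":[0,0,8.29]},{"dp":[0,0,0],"angular":[0,0,0]},{"dp":[0,0,0],"angular":[0,0,0]}]' 0 40
python3 - <<'E'
from h import *
from scipy.spatial.transform import Rotation as R
st=sense(); M=R.from_quat(st["tool_rot"]).as_matrix()
s=vision.snapshot("wrist"); cv2.imwrite("pics/w1.png",s["image"])
T=np.eye(4);T[:3,:3]=M;T[:3,3]=st["tcp_pos"]; s["pose"]=T@s["mount"]
P=cloud(s); z=P[...,2]; m=(s["range_z"]>.05)&(abs(z-.080)<.006)
k,l,t,_=cv2.connectedComponentsWithStats(m.astype(np.uint8)); m=l==1+t[1:,4].argmax()
r=cv2.minAreaRect((P[m][:,:2]*1000).astype(np.float32)); print(r,np.median(P[m][:,2]))
print(st["tcp_pos"],M.round(4).tolist(),st["q"],"y ang",np.degrees(np.arctan2(M[1,1],M[0,1])))
E
```

```text
t: 1.1
tcp_pos: [0.4466, -0.0169, 0.2485]
tool_rot: [0.207, 0.978, 0.0, 0.001]
force: [-1.0, 0.9, 0.2]
finger_gap: 1.001
gripper_force: 0.0
((444.78826904296875, -17.749042510986328), (58.066558837890625, 97.62994384765625), 66.26204681396484) 0.07929264083221932
[ 0.44661726 -0.01690499  0.2484726 ] [[-0.9147, 0.4042, 0.0011], [0.4042, 0.9147, -0.0002], [-0.0011, 0.0003, -1.0]] [-2.88926350e-01  2.88185012e-01  1.86139706e+00  2.02387880e-04
  9.90882472e-01 -1.44372111e+00] y ang 66.15852705939142
```

View pics/w1.png

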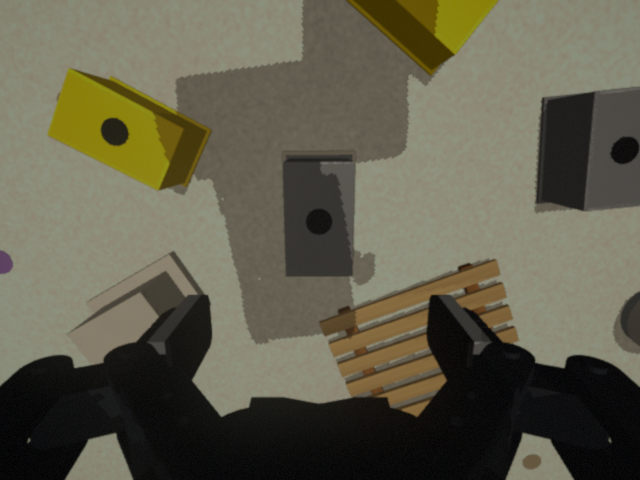

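The wrist view shows the grey mould on its foot at (320,215), square to the fingers. Its centre measures (0.4448, -0.0177) and its top 0.079. I'm descending now, stopping with the tips about 30 mm above the bench.

```bash
python3 -m crank '[{"dp":[-0.05,-0.03,-0.6],"angular":[0,0,0]},{"dp":[0,0,-0.6],"angular":[0,0,0]},{"dp":[0,0,-0.6],"angular":[0,0,0]},{"dp":[0,0,-0.6],"angular":[0,0,0]},{"dp":[0,0,-0.6],"angular":[0,0,0]},{"dp":[0,0,-0.6],"angular":[0,0,0]},{"dp":[0,0,-0.6],"angular":[0,0,0]},{"dp":[0,0,-0.6],"angular":[0,0,0]},{"dp":[0,0,-0.6],"angular":[0,0,0]},{"dp":[0,0,-0.5],"angular":[0,0,0]},{"dp":[0,0,-0.4],"angular":[0,0,0]},{"dp":[0,0,-0.3],"angular":[0,0,0]},{"dp":[0,0,0],"angular":[0,0,0]},{"dp":[0,0,0],"angular":[0,0,0]},{"dp":[0,0,0],"angular":[0,0,0]}]' 0 40
```

```text
t: 2.65
tcp_pos: [0.4453, -0.0178, 0.0507]
tool_rot: [0.205, 0.979, -0.0, 0.001]
force: [-0.5, 0.2, -0.2]
finger_gap: 1.0
gripper_force: 0.0
```

```bash
python3 -m crank '[{"dp":[0,0,0],"angular":[0,0,0]},{"dp":[0,0,0],"angular":[0,0,0]},{"dp":[0,0,0],"angular":[0,0,0]},{"dp":[0,0,0],"angular":[0,0,0]},{"dp":[0,0,0],"angular":[0,0,0]},{"dp":[0,0,0],"angular":[0,0,0]},{"dp":[0,0,0],"angular":[0,0,0]},{"dp":[0,0,0],"angular":[0,0,0]},{"dp":[0,0,0],"angular":[0,0,0]},{"dp":[0,0,0],"angular":[0,0,0]}]' 1 40
```

```text
t: 3.65
tcp_pos: [0.445, -0.0177, 0.0509]
tool_rot: [0.205, 0.979, -0.0, 0.001]
force: [0.1, 0.3, 5.7]
finger_gap: 0.671
gripper_force: 43.5
```

Gripped: the gap of 0.671 is about 57 mm. Now a slow lift.

```bash
python3 -m crank '[{"dp":[0,0,0.1],"angular":[0,0,0]},{"dp":[0,0,0.1],"angular":[0,0,0]},{"dp":[0,0,0.1],"angular":[0,0,0]},{"dp":[0,0,0.1],"angular":[0,0,0]},{"dp":[0,0,0.1],"angular":[0,0,0]},{"dp":[0,0,0.1],"angular":[0,0,0]},{"dp":[0,0,0.1],"angular":[0,0,0]}]' 1 40
python3 - <<'E'
from h import *
s=vision.snapshot("side"); cv2.imwrite("pics/l1.png",cv2.resize(s["image"][150:330,200:380],None,fx=3,fy=3))
E
```

```text
t: 4.35
tcp_pos: [0.4447, -0.0176, 0.0716]
tool_rot: [0.205, 0.979, 0.0, -0.0]
force: [0.5, 0.3, -1.6]
finger_gap: 0.671
gripper_force: 43.1
```

View pics/l1.png

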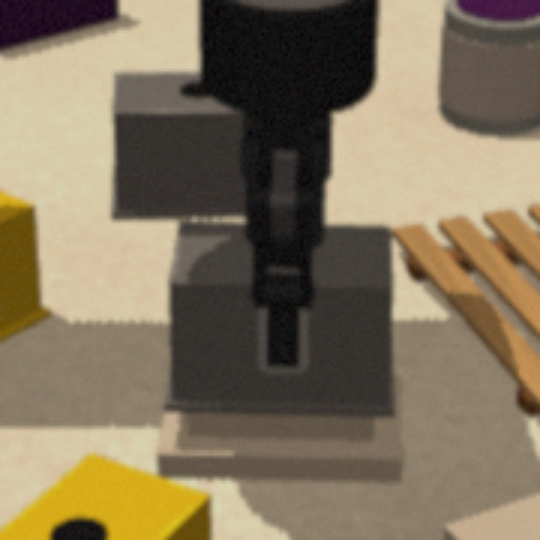

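The mould is rising level, with its rim at crop (280,408). The foot at (280,460) is still on the bench, so I'm lifting further.

```bash
python3 -m crank '[{"dp":[0,0,0.15],"angular":[0,0,0]},{"dp":[0,0,0.15],"angular":[0,0,0]},{"dp":[0,0,0.15],"angular":[0,0,0]},{"dp":[0,0,0.15],"angular":[0,0,0]},{"dp":[0,0,0.15],"angular":[0,0,0]},{"dp":[0,0,0.15],"angular":[0,0,0]},{"dp":[0,0,0.15],"angular":[0,0,0]},{"dp":[0,0,0.15],"angular":[0,0,0]},{"dp":[0,0,0.15],"angular":[0,0,0]},{"dp":[0,0,0.15],"angular":[0,0,0]},{"dp":[0,0,0.2],"angular":[0,0,0]},{"dp":[0,0,0.2],"angular":[0,0,0]},{"dp":[0,0,0.3],"angular":[0,0,0]},{"dp":[0,0,0.3],"angular":[0,0,0]},{"dp":[0,0,0.3],"angular":[0,0,0]},{"dp":[0,0,0.3],"angular":[0,0,0]},{"dp":[0,0,0.2],"angular":[0,0,0]},{"dp":[0,0,0],"angular":[0,0,0]},{"dp":[0,0,0],"angular":[0,0,0]}]' 1 40
python3 - <<'E'
from h import *
s=vision.snapshot("side"); cv2.imwrite("pics/l2.png",s["image"][60:400,150:520])
P=cloud(s); z=P[...,2]; ok=(s["range_z"]>.1)&(P[...,0]>.35)&(P[...,0]<.54)&(P[...,1]>-.1)&(P[...,1]<.06)
for a,b in((.066,.08),(.008,.08)):
    m=ok&(z>a)&(z<b); r=cv2.minAreaRect((P[m][:,:2]*1000).astype(np.float32)); print(r,np.median(z[m]),m.sum())
E
```

```text
t: 6.3
tcp_pos: [0.4446, -0.0177, 0.1704]
tool_rot: [0.205, 0.979, -0.0, 0.0]
force: [-1.0, 0.3, -0.6]
finger_gap: 0.676
gripper_force: 43.3
((445.2546081542969, -16.105117797851562), (49.988487243652344, 85.53900146484375), 66.41737365722656) 0.07269506590976627 1335
((445.1134033203125, -16.599411010742188), (75.65279388427734, 111.68997192382812), 65.82755279541016) 0.04385894506187482 4425
```

View pics/l2.png

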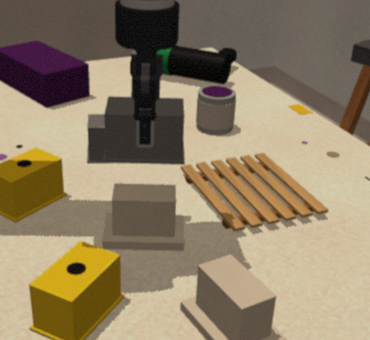

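The mould is clear. The block stands at crop (145,212), unmoved. Moving over the rack now.

```bash
python3 -m crank '[{"dp":[0.3,0.06,0],"angular":[0,0,1]},{"dp":[0.557,0.13,0],"angular":[0,0,1.8]},{"dp":[0.557,0.13,0],"angular":[0,0,1.8]},{"dp":[0.557,0.13,0],"angular":[0,0,1.8]},{"dp":[0.557,0.13,0],"angular":[0,0,1.8]},{"dp":[0.557,0.13,0],"angular":[0,0,1.8]},{"dp":[0.557,0.13,0],"angular":[0,0,1.8]},{"dp":[0.557,0.13,0],"angular":[0,0,1.8]},{"dp":[0.557,0.13,0],"angular":[0,0,1.8]},{"dp":[0.557,0.13,0],"angular":[0,0,1.8]},{"dp":[0.557,0.13,0],"angular":[0,0,1.8]},{"dp":[0.557,0.13,0],"angular":[0,0,1.8]},{"dp":[0.25,0.06,0],"angular":[0,0,0.8]},{"dp":[0,0,0],"angular":[0,0,0]},{"dp":[0,0,0],"angular":[0,0,0]},{"dp":[0,0,0],"angular":[0,0,0]}]' 1 40
python3 - <<'E'
from h import *
for n in("side","scene"):
    s=vision.snapshot(n); P=cloud(s); z=P[...,2]; b=s["image"].astype(int)
    g=(abs(b[...,2]-b[...,0])<30)&(s["range_z"]>.1)&(P[...,0]>.55)&(P[...,0]<.75)&(P[...,1]>-.08)&(P[...,1]<.14)&(z>.1)&(z<.21)
    t=g&(z>.12)&(z<.15)
    print(n,"lowest z",np.percentile(z[g],[.5,2,5]).round(4), P[t][:,:2].min(0),P[t][:,:2].max(0))
    if n=="side": cv2.imwrite("pics/o1.png",s["image"][0:320,180:560])
E
```

```text
t: 7.95
tcp_pos: [0.6439, 0.0288, 0.17]
tool_rot: [0.018, 1.0, 0.0, -0.001]
force: [-0.5, 0.1, -1.3]
finger_gap: 0.672
gripper_force: 43.3
side lowest z [0.135  0.1359 0.1379] [ 0.59053587 -0.00616854] [0.69385038 0.06435622]
scene lowest z [0.133  0.1344 0.1358] [ 0.63168082 -0.00392183] [0.69803223 0.05870646]
```

View pics/o1.png

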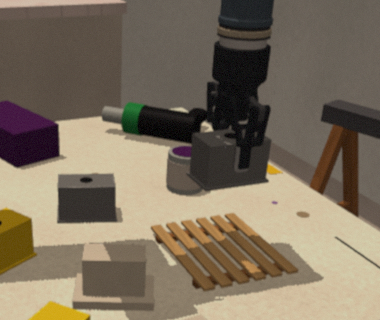

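The mould hangs level over the rack, with its bottom at about 0.133. I'm lowering most of the way.

```bash
python3 -m crank '[{"dp":[0.02,0,-0.3],"angular":[0,0,0]},{"dp":[0,0,-0.4],"angular":[0,0,0]},{"dp":[0,0,-0.4],"angular":[0,0,0]},{"dp":[0,0,-0.4],"angular":[0,0,0]},{"dp":[0,0,-0.4],"angular":[0,0,0]},{"dp":[0,0,-0.4],"angular":[0,0,0]},{"dp":[0,0,-0.4],"angular":[0,0,0]},{"dp":[0,0,-0.4],"angular":[0,0,0]},{"dp":[0,0,-0.3],"angular":[0,0,0]},{"dp":[0,0,-0.2],"angular":[0,0,0]},{"dp":[0,0,0],"angular":[0,0,0]},{"dp":[0,0,0],"angular":[0,0,0]},{"dp":[0,0,0],"angular":[0,0,0]}]' 1 40
python3 -m crank '[{"dp":[0,0,-0.05],"angular":[0,0,0]},{"dp":[0,0,-0.05],"angular":[0,0,0]},{"dp":[0,0,-0.05],"angular":[0,0,0]},{"dp":[0,0,-0.05],"angular":[0,0,0]},{"dp":[0,0,0],"angular":[0,0,0]},{"dp":[0,0,0],"angular":[0,0,0]}]' 1 40
```

```text
t: 9.35
tcp_pos: [0.6461, 0.0288, 0.063]
tool_rot: [0.018, 1.0, -0.0, 0.001]
force: [0.2, 0.6, -1.3]
finger_gap: 0.674
gripper_force: 43.3
t: 9.95
tcp_pos: [0.6455, 0.0288, 0.0562]
tool_rot: [0.018, 1.0, 0.0, -0.0]
force: [-0.2, 0.0, -1.6]
finger_gap: 0.676
gripper_force: 43.3
```

Expected contact is at TCP ≈ 0.053.

```bash
python3 -m crank '[{"dp":[0,0,-0.03],"angular":[0,0,0]},{"dp":[0,0,-0.03],"angular":[0,0,0]},{"dp":[0,0,-0.03],"angular":[0,0,0]},{"dp":[0,0,0],"angular":[0,0,0]},{"dp":[0,0,0],"angular":[0,0,0]}]' 1 40; python3 -m crank '[{"dp":[0,0,-0.03],"angular":[0,0,0]},{"dp":[0,0,0],"angular":[0,0,0]},{"dp":[0,0,0],"angular":[0,0,0]}]' 1 40
```

```text
t: 10.45
tcp_pos: [0.6456, 0.0288, 0.0536]
tool_rot: [0.018, 1.0, -0.0, -0.0]
force: [0.4, -0.3, -1.9]
finger_gap: 0.677
gripper_force: 43.3
t: 10.75
tcp_pos: [0.6457, 0.0288, 0.053]
tool_rot: [0.018, 1.0, -0.0, 0.0]
force: [-0.5, 0.3, 1.9]
finger_gap: 0.674
gripper_force: 43.4
```

Contact is made (+3 N). Now I'll release and withdraw straight up.

```bash
python3 -m crank '[{"dp":[0,0,-0.02],"angular":[0,0,0]},{"dp":[0,0,0],"angular":[0,0,0]}]' 1 20; python3 -m crank '[{"dp":[0,0,0],"angular":[0,0,0]},{"dp":[0,0,0],"angular":[0,0,0]},{"dp":[0,0,0],"angular":[0,0,0]},{"dp":[0,0,0],"angular":[0,0,0]},{"dp":[0,0,0],"angular":[0,0,0]},{"dp":[0,0,0],"angular":[0,0,0]},{"dp":[0,0,0],"angular":[0,0,0]},{"dp":[0,0,0],"angular":[0,0,0]}]' 0 20
```

```text
t: 10.95
tcp_pos: [0.6457, 0.0288, 0.053]
tool_rot: [0.018, 1.0, -0.0, 0.0]
force: [-2.0, -0.6, 4.9]
finger_gap: 0.671
gripper_force: 44.0
t: 11.75
tcp_pos: [0.6456, 0.0288, 0.0521]
tool_rot: [0.018, 1.0, -0.0, -0.0]
force: [-1.1, -0.3, 0.1]
finger_gap: 1.002
gripper_force: 0.0
```

```bash
python3 -m crank '[{"dp":[0,0,0.1],"angular":[0,0,0]},{"dp":[0,0,0.2],"angular":[0,0,0]},{"dp":[0,0,0.3],"angular":[0,0,0]},{"dp":[0,0,0.5],"angular":[0,0,0]},{"dp":[0,0,0.6],"angular":[0,0,0]},{"dp":[0,0,0.6],"angular":[0,0,0]},{"dp":[0,0,0.6],"angular":[0,0,0]},{"dp":[0,0,0.6],"angular":[0,0,0]},{"dp":[0,0,0.6],"angular":[0,0,0]},{"dp":[0,0,0.4],"angular":[0,0,0]},{"dp":[0,0,0],"angular":[0,0,0]},{"dp":[0,0,0],"angular":[0,0,0]}]'
python3 - <<'E'
from h import *
s=vision.snapshot("side"); P=cloud(s); z=P[...,2]; ok=s["range_z"]>.1
cv2.imwrite("pics/f1.png",s["image"][60:400,150:560])
for n,x0,x1,y0,y1,a,b in(("mould",.55,.75,-.08,.14,.076,.09),("block",.35,.54,-.1,.06,.008,.08),("spare",.42,.57,.17,.3,.06,.075)):
    m=ok&(P[...,0]>x0)&(P[...,0]<x1)&(P[...,1]>y0)&(P[...,1]<y1)&(z>a)&(z<b)
    print(n,cv2.minAreaRect((P[m][:,:2]*1000).astype(np.float32)),np.median(z[m]),m.sum())
E
```

```text
t: 12.95
tcp_pos: [0.6454, 0.0288, 0.1874]
tool_rot: [0.018, 1.0, -0.0, 0.0]
force: [-0.3, -0.2, -0.1]
finger_gap: 1.002
gripper_force: 0.0
mould ((645.4727172851562, 29.299331665039062), (63.88086700439453, 100.21815490722656), 86.78251647949219) 0.08267170671734772 1342
block ((445.0350036621094, -16.786231994628906), (75.01529693603516, 112.7049789428711), 67.3576889038086) 0.04379630520618283 4419
spare ((495.7962951660156, 239.01193237304688), (65.59016418457031, 97.62271118164062), 70.97239685058594) 0.06691216554202264 980
```

View pics/f1.png

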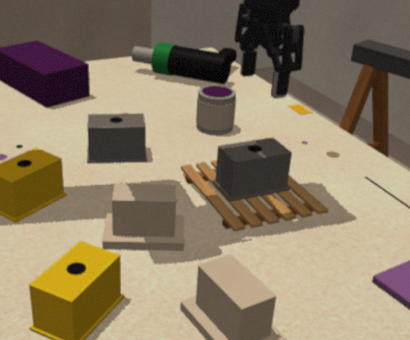

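The mould rests flat at the rack centre (crop 253,168). The block (145,215) and the spare mould (117,138) are undisturbed, and the gripper is clear.

```bash
python3 -c "
from station import order; print(order.sign_off())"
```

```text
the job is handed in; nothing more can be done
None
```

The mould came off its block and now rests flat, open side down, within about 1 mm of the rack's centre; the block and the empty mould are where they stood, and the job is handed in (no verdict was shown).

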